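# Reset the stroke stop and lock it again

### The job

Reset the stroke stop on the bench: free the lock ring well by pushing its handle counterclockwise (seen from above), turn the black wing knob counterclockwise too until its pointer faces the tip of the steel index bracket, then push the ring's handle back clockwise until the ring is firmly tight again, without overtightening it. Leave the pointer on the index and the bottle, vial and bung where they stand.

Things in the scene. Friction and masses are not known exactly. Their poses are not given: they have to be found in the camera images.
- stop_fixture: the stroke stop, fixed to the worktop: aluminium foot plate 150x150x12 mm, on it a round body. Origin under the plate, on the upright axis common to body, ring and knob; z up. Angles counted counterclockwise from its x axis: the ring's handle starts at 80 degrees, the pointer at -92, the index stands between -63 and -23. All of it is below 108 mm
- lock_ring: knurled steel ring, 88 mm diameter, 40 to 55 mm high; origin on the axis at the worktop. Counterclockwise frees it: turn it 35 to 45 degrees (at most 50), else it binds the knob again. Clockwise it then seats 12 to 33 degrees before its start, where is only felt: the push at the ball climbs about 1.5 N per mm. 8 N makes it tight, 9 to 13 N is best, over 15 N is too much. Released, it stays tight
- lever_tip (a point): centre of the 16 mm steel ball at the end of the ring's handle, 105 mm from the axis, 47 mm above the worktop. The handle is a level steel rod, 10 mm thick, running radially out from the ring; free space under it down to the plate at 12 mm. Free running takes about 5 N at the ball, freeing the tight ring up to 8 N
- pointer_tip (a point): end of the nose (4 mm wide) on the black skirt under the wing knob, 52 mm from the axis, 64 mm above the worktop; it turns with the knob
- index_tip (a point): tip of the wedge on the upright steel index bracket, 55 mm from the axis, 64 mm above the worktop; its frame's x axis lies radially, its y axis along the pointer's path. The bracket (12 mm wide, top at 66 mm, 55 to 75 mm from the axis) is tightly fixed. It stands 28 to 70 degrees counterclockwise of the pointer's start
- knob_grip (a point): on the axis, in the wing of the black knob, 88 mm above the worktop: an upright bar 46 mm long, 15 mm thick, 68 to 98 mm high; its x axis runs along the bar, the pointer lies toward -x; pinch it across the thickness. With the ring free it turns with about 0.15 N m and stays where left; counterclockwise it rises 7 mm per radian. The tight ring holds it fast
- adjuster: the knob with its skirt, pointer and spindle; origin on the axis near the worktop, x axis along the wing, the pointer at -x. The spindle's hidden shoulder is what the lock ring presses on
- lock_washer: keyed washer hidden inside the ring, carried up and down by it; it presses on the adjuster's shoulder when the ring is tight and cannot be touched. Origin on the axis
- base_bottle: closed bottle, 56 mm diameter, 100 mm high, bystander; origin under its centre
- vial_b: closed vial, 27 mm diameter, 62 mm high, bystander; origin under its centre
- bung_a: black rubber bung, 36 mm diameter, 28 mm high, bystander; origin under its centre

How it is judged:
On the way, in this order (a step that is already met when the one before it is completed fails the run):
1. the ring has been turned counterclockwise until it no longer presses on the adjuster (ball moved at least 5 mm), before the knob is turned (pointer within 10 mm of its start) (contact force between lock_washer and adjuster below 1 N and x of lever_tip in the frame of stop_fixture below 0.012 m and distance of pointer_tip from where it was at the start of the episode below 0.01 m), for 0.2 s.
2. with the ring free, the pointer faces the index tip (within 3.5 mm sideways) (contact force between lock_washer and adjuster below 1 N and y of pointer_tip in the frame of index_tip between -0.0035 and 0.0035 m), for 0.2 s.
At the end, for the whole second after the job is handed in: The pointer faces the index tip within 3.5 mm sideways (about 5 degrees), and the lock ring is tight: its washer presses on the adjuster with more than 18 N, which a push of 8 N or more on the handle's ball leaves behind (contact force between lock_washer and adjuster above 18 N and y of pointer_tip in the frame of index_tip between -0.0035 and 0.0035 m); the robot touches nothing.
It fails at once if the lock ring is overtightened (washer force above 78 N, a push of more than about 16 N on the ball) (contact force between lock_washer and adjuster above 78 N).
It fails at once if the bottle, vial or bung is moved by more than 20 mm or tipped (distance of any of base_bottle, vial_b, bung_a from where it was at the start of the episode above 0.02 m or angle between any of base_bottle, vial_b, bung_a's own z axis and vertical above 0.5 rad).
It also fails if it takes over 72 s, if anything falls off the work surface, if the arm or the gripper's body presses on something with over 40 N, if the wrist force passes 120 N, or if a joint passes its speed limit or range.

### The arm

A 6-joint arm with a two-finger parallel gripper is mounted at the origin on a cart in front of the work surface, level with it; the furniture and walls round the work are solid. World frame = base frame: x ahead of the robot, y to its left, z up, the work surface at z = 0. Lengths are in m, angles in rad, forces in N, time in s.
With the tool pointing down it reaches from about 0.35 to 0.975 m from the base axis. Payload 4.9 kg.
Tool frame: the origin (TCP) lies between the finger pads; the fingertips stand 22 mm ahead of it and the grasp point (between the pads) lies 3 mm ahead of it; z points along the fingers, y is the line along which they close (so a half turn about z gives the same grasp; the last joint's range is limited). The gripper opens to 85 mm and grips with 20 to 120 N. Pads are 22 mm wide; open, the fingers measure 114 mm over their backs; the gripper's body (76 mm by 85 mm) begins 54 mm behind the grasp point. The pads swing forward as they close: fully open they stand 13 mm farther back than shut.
Start: joints at [-1.25, 0.053, 1.613, -0, 1.476, -0.119], TCP at [0.266, -0.566, 0.253] pointing down, gripper open.
Joint ranges: [-3.01, 3.01], [-1.01, 2.22], [0.06, 2.58], [-1.02, 4.17], [0.09, 2.62], [-3.14, 3.14]. Speed limits (rad/s): [2.57, 2.57, 3.14, 3.14, 3.14, 3.14].

### API

Orientations are given as a unit quaternion [w, x, y, z].
In Python, from plant import state, grab_frame, get_calibration, job_done, recognise, regions_of gives the robot as it stands.
- The arm moves only by the tool apply_moves, never from a script. Its argument "targets" is a list of rows, each an object with "translation": the shift along the tool's x, y, z normalised to -1 to 1, where 1 is 100 mm, a list of three; "twist": the turn about the tool's z normalised to -1 to 1, where 1 is 0.1 rad; "hand": the opening, from 0 (shut) to 1 (fully open). A call has 1 to 8 rows; each row shifts and turns the commanded pose from where the row before left it, along the tool's axes as they then stand; what a row does not reach is not made up. A row lasts 1/10 s, in which the tool goes at most 50 mm and 8.59 degrees, less where a joint would pass 70% of its speed; a pose out of reach is approached as far as the arm can. A call with a number of a shift or a turn outside -1 to 1 is refused whole. A call with a gripper value outside its range is refused whole. The fingers move at their own pace and stop on an object; the grip force is fixed at half the most. Time passes only in rows, so rows that do not move let the fingers close. It gives the time, the measured TCP pose, the force, the opening and the grip force at its end, in the units of the state.
- state(): the state, without advancing time (a new reading comes with each control period).
- grab_frame(name): name is "side" or "top" or "wrist"; returns the picture (420x560x3 uint8, red, green, blue); there is no depth.
- get_calibration(name): a dict with "camera_matrix" (3x3 intrinsics, pixels), "D" ([k1, k2, p1, p2, k3] as OpenCV has them; the pictures are not rectified), "pose" (4x4, takes a point from camera to world coordinates). Camera axes: x right, y up, looking along -z (the intrinsics and any distortion apply to the point x, -y, -z); pixel columns grow to the right and rows downward; lengths in m; the calibration is good to about 2 mm. A picture is of the moment at which its call begins: read the wrist's pose just before it. get_calibration takes no time and is no camera call; for the wrist camera it gives the pose at the moment of the call.
- job_done(): hands the job in; it is judged then, once.
Trained networks look in the newest picture that a camera, given by its name, has taken for a name from the list of things; names that differ only in an ending like _2 or _b are one class to them, and where a whole thing is asked for, a point or a joint stands for the part that bears it (a point fixed in the world has none). Each returns a list of dicts, best first, with "score" (0 to 1); they miss things now and then, are a little off and sometimes report something else, mostly with a low value. They report only what shows in the picture. A call takes as long as a camera call.
- recognise(camera, query): "point" ([x, y, z] in m, in world coordinates, good to about 4 mm: the middle of the surface that is visible of it).
- regions_of(camera, query): "pixels" (420x560 bool, what is visible of it).
The state is a dict: "time": time; "joint_pos": joint angles; "joint_vel": joint speeds; "joint_efforts": joint torques, N m; "tool_pos": TCP position; "tool_rot": TCP orientation; "contact_force": force on the tool from outside, world axes, zero at the start; "ft_torque": the same for the moment, N m; "gripper_width": opening from 0.0 (shut) to 1.0 (fully open); "grasp_force": force on a finger pad.
Only numpy, scipy, OpenCV 4.12 (cv2) and the standard library are available. Lean on these libraries where they do the work, as an engineer would, in place of code of your own. Each camera call takes 0.05 s, during which the arm holds its last target. There are 200 camera calls.

## Working session

There is one attempt and no reset: what is moved stays moved. The work goes in short steps, Python scripts to look and compute and a tool call to move; the robot and the scene stay as the last step left them, time stands still between calls to the robot, and variables do not carry over. Pictures are saved under pics/ and viewed, at most 10 in all, crops included, and the job is handed in when it is done.

Besides the shell and the picture viewer there is one more tool, called after "Request:" as name([rows], argument=value, ...), one row to a line, values as JSON. apply_moves: Moves the arm, as the interface text tells. Its arguments: {"type":"object","properties":{"targets":{"type":"array"}},"required":["targets"]}

```bash
mkdir -p pics; cat > h.py <<'E'
import numpy as np, cv2
from plant import *
def ray(cam,uv):
    c=get_calibration(cam);K=np.array(c["camera_matrix"]);D=np.array(c["D"],float);P=np.array(c["pose"])
    p=cv2.undistortPoints(np.array([[uv]],float),K,D)[0,0]
    d=P[:3,:3]@np.array([p[0],-p[1],-1]);return P[:3,3],d
def atz(cam,uv,z):
    o,d=ray(cam,uv);return o+d*(z-o[2])/d[2]
def proj(cam,X):
    c=get_calibration(cam);K=np.array(c["camera_matrix"]);D=np.array(c["D"],float);P=np.array(c["pose"])
    q=(np.atleast_2d(X)-P[:3,3])@P[:3,:3];q=q*[1,-1,-1]
    return cv2.projectPoints(q,np.zeros(3),np.zeros(3),K,D)[0][:,0]
def save(cam,n):
    f=grab_frame(cam);cv2.imwrite(f"pics/{n}.png",f[:,:,::-1]);return f
E
python3 - <<'E'
from h import *
a=save("top","t0");b=save("side","s0")
for cam in("top","side"):
  for q in["stop_fixture","lock_ring","lever_tip","pointer_tip","index_tip","knob_grip","base_bottle","vial_b","bung_a"]:
    r=recognise(cam,q)[:2];print(cam,q,[(np.round(x["point"],3),round(x["score"],2)) for x in r])
print(state())
E
```

```text
top stop_fixture [(array([ 0.455, -0.046,  0.014]), 0.77)]
top lock_ring [(array([ 0.461, -0.027,  0.052]), 0.79), (array([ 0.524, -0.072,  0.027]), 0.31)]
top lever_tip [(array([ 0.466, -0.033,  0.053]), 0.73)]
top pointer_tip [(array([ 0.462, -0.048,  0.064]), 0.83)]
top index_tip [(array([ 0.464, -0.029,  0.055]), 0.7), (array([ 0.458, -0.044,  0.068]), 0.28)]
top knob_grip [(array([ 0.462, -0.044,  0.068]), 0.83)]
top base_bottle [(array([ 0.51 , -0.162,  0.072]), 0.77)]
top vial_b [(array([ 0.422, -0.18 ,  0.06 ]), 0.5)]
top bung_a [(array([0.467, 0.112, 0.027]), 0.67)]
side stop_fixture [(array([ 0.455, -0.022,  0.013]), 0.9)]
side lock_ring [(array([ 0.457, -0.014,  0.056]), 0.57)]
side lever_tip [(array([ 0.462, -0.017,  0.053]), 0.77)]
side pointer_tip [(array([ 0.46 , -0.037,  0.066]), 0.56)]
side index_tip [(array([ 0.527, -0.069,  0.041]), 0.53), (array([ 0.421, -0.176,  0.034]), 0.45)]
side knob_grip [(array([ 0.461, -0.036,  0.065]), 0.93)]
side base_bottle [(array([ 0.516, -0.157,  0.074]), 0.92)]
side vial_b [(array([ 0.422, -0.176,  0.031]), 0.61)]
side bung_a [(array([0.46 , 0.128, 0.027]), 0.82)]
{'time': 1.0, 'joint_pos': array([-1.25000812e+00,  5.26738276e-02,  1.61285883e+00, -6.45314760e-06,
        1.47602602e+00, -1.19002222e-01]), 'joint_vel': array([-0.00130912,  0.00051393, -0.00012531,  0.001042  , -0.00026212,
        0.00102738]), 'joint_efforts': array([ 3.76045005e-03, -3.93691814e+01, -3.70468462e+01,  1.07843239e-04,
        3.94848921e-04,  1.31396351e-05]), 'tool_pos': array([ 0.26608838, -0.565518  ,  0.25334444]), 'tool_rot': array([ 1.72243216e-05,  9.75920245e-01,  2.18127660e-01, -1.48478439e-06]), 'contact_force': array([-0.27450726,  0.56965646, -0.34862636]), 'ft_torque': array([0.01104857, 0.05462517, 0.00342801]), 'grasp_force': 0.0, 'gripper_width': 0.9999178867908469}
```

View pics/t0.png

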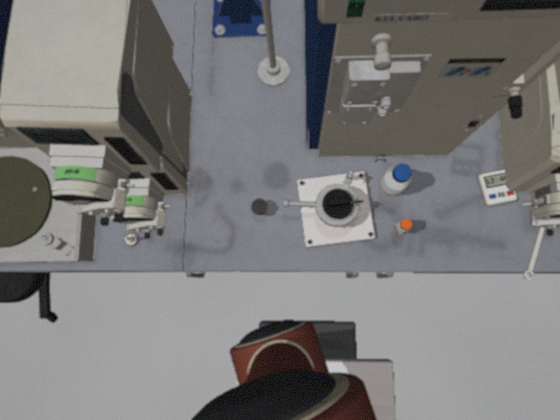

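View pics/s0.png

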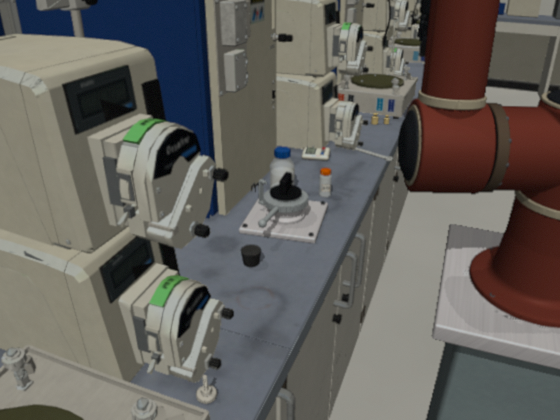

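The top view shows the plate with corners near (298,183), (365,173), (375,238) and (307,247). The ball is at (288,204), the bung at (260,206), the bottle at (397,178) and the vial at (405,226). The side view agrees with this. Next I'll fix the rough geometry and go closer with the wrist camera.

```bash
python3 - <<'E'
from h import *
for n,uv,z in [("c1",(298,183),.012),("c2",(365,173),.012),("c3",(375,238),.012),("c4",(307,247),.012),("ball",(288,204),.047),("index",(350,175),.066),("knob",(340,204),.09),("bung",(260,206),.028),("cab front",(380,157),0)]:
    print(n,atz("top",uv,z).round(4))
c=get_calibration("wrist");print(np.round(c["pose"],3),c["camera_matrix"])
E
```

```text
c1 [0.5201 0.0318 0.012 ]
c2 [ 0.5419 -0.1146  0.012 ]
c3 [ 0.3993 -0.131   0.012 ]
c4 [0.3802 0.0131 0.012 ]
ball [0.4665 0.0528 0.047 ]
index [ 0.5231 -0.0749  0.066 ]
knob [ 0.4577 -0.0507  0.09  ]
bung [0.4661 0.113  0.028 ]
cab front [ 0.5818 -0.151   0.    ]
[[ 0.426  0.87   0.249  0.33 ]
 [-0.905  0.41   0.117 -0.536]
 [-0.001 -0.275  0.961  0.373]
 [ 0.     0.     0.     1.   ]] [[296.67060955   0.         278.48051946]
 [  0.         296.67060955 209.24628454]
 [  0.           0.           1.        ]]
```

```bash
cat >> h.py <<'E'
from scipy.spatial.transform import Rotation as R
def pose():
    s=state();q=s["tool_rot"];M=R.from_quat([q[1],q[2],q[3],q[0]]).as_matrix()
    return s["tool_pos"],np.arctan2(M[1,0],M[0,0]),M
def plan(p,h,ways):
    "ways: list of (xyz, heading_rad, rows)"
    for q,g,n in ways:
        dp=(np.array(q)-p)/n;dh=(g-h)/n;out=[]
        for i in range(n):
            c,s=np.cos(h),np.sin(h);M=np.array([[c,s,0],[s,-c,0],[0,0,-1]])
            t=M.T@dp*10;out.append([*np.round(t,3),round(-dh*10,2)]);h+=dh
        p=np.array(q);print("->",q,round(np.degrees(g),1));[print(*o) for o in out]
E
python3 - <<'E'
from h import *
p,h,M=pose();print(p,h,M.round(3))
plan(p,h,[((.27,-.3,.253),0.99,6),((.46,-.11,.253),1.54,6)])
E
```

```text
[ 0.26608838 -0.565518    0.25334444] 0.4397910397217006 [[ 0.905  0.426  0.   ]
 [ 0.426 -0.905 -0.   ]
 [-0.     0.    -1.   ]]
-> (0.27, -0.3, 0.253) 56.7
0.194 -0.398 0.001 -0.92
0.23 -0.378 0.001 -0.92
0.264 -0.356 0.001 -0.92
0.295 -0.33 0.001 -0.92
0.324 -0.302 0.001 -0.92
0.35 -0.271 0.001 -0.92
-> (0.46, -0.11, 0.253) 88.2
0.438 0.091 0.0 -0.92
0.428 0.131 0.0 -0.92
0.415 0.169 0.0 -0.92
0.397 0.207 0.0 -0.92
0.377 0.242 0.0 -0.92
0.353 0.276 0.0 -0.92
```

Request:
apply_moves([
  {"translation": [0.19, -0.4, 0], "twist": -0.92, "hand": 1},
  {"translation": [0.23, -0.38, 0], "twist": -0.92, "hand": 1},
  {"translation": [0.26, -0.36, 0], "twist": -0.92, "hand": 1},
  {"translation": [0.3, -0.33, 0], "twist": -0.92, "hand": 1},
  {"translation": [0.32, -0.3, 0], "twist": -0.92, "hand": 1},
  {"translation": [0.35, -0.27, 0], "twist": -0.92, "hand": 1},
  {"translation": [0.44, 0.09, 0], "twist": -0.92, "hand": 1},
  {"translation": [0.43, 0.13, 0], "twist": -0.92, "hand": 1},
])

```text
time: 1.8
tool_pos: [0.3324, -0.2346, 0.2539]
tool_rot: [0.001, 0.832, 0.555, 0.0]
contact_force: [1.0, -0.7, 0.6]
gripper_width: 1.001
grasp_force: 0.0
```

Request:
apply_moves([
  {"translation": [0.41, 0.17, 0], "twist": -0.92, "hand": 0.5},
  {"translation": [0.4, 0.21, 0], "twist": -0.92, "hand": 0.5},
  {"translation": [0.38, 0.24, 0], "twist": -0.92, "hand": 0.5},
  {"translation": [0.35, 0.28, 0], "twist": -0.92, "hand": 0.5},
  {"translation": [0, 0, 0], "twist": 0, "hand": 0.5},
  {"translation": [0, 0, 0], "twist": 0, "hand": 0.5},
])

```text
time: 2.4
tool_pos: [0.4592, -0.1085, 0.2532]
tool_rot: [-0.0, 0.716, 0.698, -0.0]
contact_force: [-0.7, 0.3, 0.0]
gripper_width: 0.502
grasp_force: 0.0
```

```bash
python3 - <<'E'
from h import *
print(pose()[:2],state()["gripper_width"],state()["contact_force"],state()["time"])
f=save("wrist","w0")
for q in["lever_tip","pointer_tip","index_tip","knob_grip"]:
    r=recognise("wrist",q)[:2];print(q,[(np.round(x["point"],3),round(x["score"],2)) for x in r])
print(proj("wrist",[[.46,-.05,.09],[.4665,.0528,.047],[.523,-.075,.066]]).round())
E
```

```text
(array([ 0.45919024, -0.10846442,  0.25317901]), np.float64(1.5456309558233525)) 0.5018517696507035 [-0.74576775  0.27311658  0.00787636] 2.4
lever_tip [(array([ 0.467, -0.026,  0.056]), 0.72)]
pointer_tip [(array([ 0.464, -0.046,  0.065]), 0.85), (array([ 0.428, -0.179,  0.049]), 0.68)]
index_tip [(array([ 0.522, -0.068,  0.065]), 0.78)]
knob_grip [(array([ 0.461, -0.047,  0.068]), 0.82)]
[[277. 135.]
 [281.  25.]
 [340. 158.]]
```

View pics/w0.png

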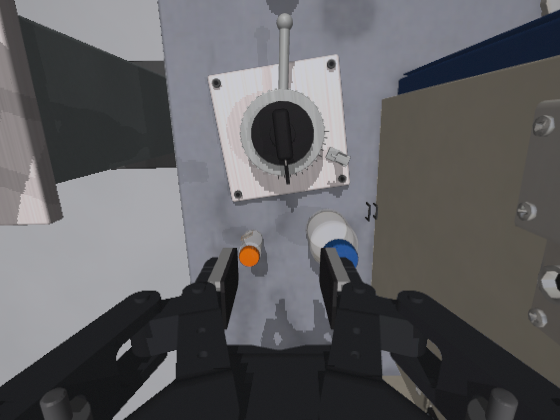

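The wrist view is clear. The ball is at (285,20), the wing at (283,132), the pointer tip at (288,183) and the index wedge tip near (327,153). The plate corners are at (210,78), (338,56), (349,185) and (233,201).

```bash
python3 - <<'E'
from h import *
f=cv2.imread("pics/w0.png");cv2.imwrite("pics/w0z.png",cv2.resize(f[5:205,200:360],None,fx=5,fy=5,interpolation=cv2.INTER_CUBIC)[:,:][150:750] if 0 else cv2.resize(f[100:200,220:360],None,fx=5,fy=5,interpolation=cv2.INTER_CUBIC))
cs=[atz("wrist",u,.012) for u in[(210,78),(338,56),(349,185),(233,201)]]
ax=np.mean(cs,0);print("corners",np.round(cs,4),"axis",ax.round(4))
from itertools import product
ball=atz("wrist",(285,20),.047);pt=atz("wrist",(288,183),.064);ix=atz("wrist",(327,153),.064)
for n,p in("ball",ball),("pt",pt),("ix",ix):
    d=(p-ax)[:2];print(n,p.round(4),"r",np.hypot(*d).round(4),"ang",np.degrees(np.arctan2(d[1],d[0])).round(1))
r=regions_of("wrist","lock_ring")[0]["pixels"];v,u=np.nonzero(r);print(u.min(),u.max(),v.min(),v.max())
E
```

```text
corners [[ 0.3855  0.0123  0.012 ]
 [ 0.5291  0.0308  0.012 ]
 [ 0.5462 -0.1149  0.012 ]
 [ 0.4014 -0.1311  0.012 ]] axis [ 0.4656 -0.0507  0.012 ]
ball [0.4703 0.0572 0.047 ] r 0.108 ang 87.5
pt [ 0.4695 -0.1002  0.064 ] r 0.0496 ang -85.5
ix [ 0.5102 -0.0701  0.064 ] r 0.0486 ang -23.4
240 324 13 175
```

View pics/w0z.png

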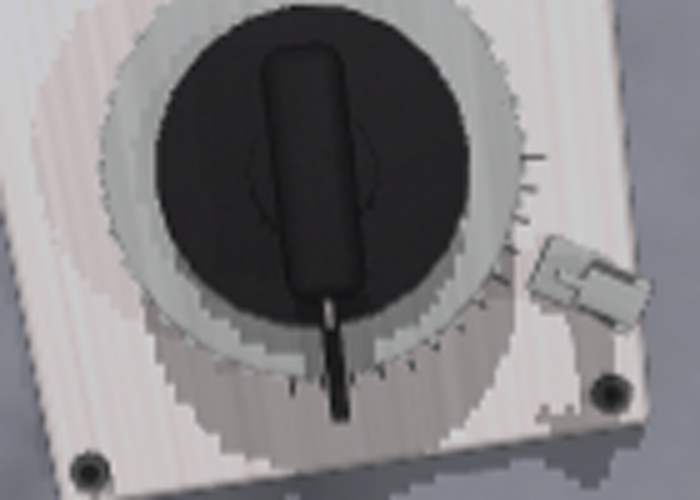

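```bash
python3 - <<'E'
from h import *
# camera pose at same arm pose still
k=atz("wrist",(282.4,133.4),.068);w=atz("wrist",(282.3,133),.098)
print("skirt centre",k.round(4),w.round(4))
ax=np.array([.4652,-.0515])
for n,u,z in("bracket",(338,157),.066),("bracket tip",(328,152.6),.066),("pt",(288,182.5),.064),("ball",(285,20),.047):
    p=atz("wrist",u,z)
    for a in(ax,k[:2]):
        d=p[:2]-a;print(n,p.round(4),np.hypot(*d).round(4),np.degrees(np.arctan2(d[1],d[0])).round(1))
p,h,M=pose()
b=np.array([.469,.053]);th=np.radians(87.5)
g=ax+.098*np.array([np.cos(th),np.sin(th)]);print(g)
plan(p,h,[((*g,.25),th,4),((*g,.06),th,4)])
E
```

```text
skirt centre [ 0.4649 -0.049   0.068 ] [ 0.4645 -0.0479  0.098 ]
bracket [ 0.5213 -0.0742  0.066 ] 0.0605 -22.0
bracket [ 0.5213 -0.0742  0.066 ] 0.0617 -24.0
bracket tip [ 0.511  -0.0694  0.066 ] 0.0491 -21.4
bracket tip [ 0.511  -0.0694  0.066 ] 0.0504 -23.9
pt [ 0.4696 -0.0996  0.064 ] 0.0483 -84.8
pt [ 0.4696 -0.0996  0.064 ] 0.0508 -84.7
ball [0.4704 0.0573 0.047 ] 0.1089 87.3
ball [0.4704 0.0573 0.047 ] 0.1065 87.0
[0.4694747  0.04640673]
-> (np.float64(0.4694746999618029), np.float64(0.04640672571502207), 0.25) 87.5
0.392 0.016 0.009 0.04
0.392 0.015 0.009 0.04
0.392 0.013 0.009 0.04
0.392 0.012 0.009 0.04
-> (np.float64(0.4694746999618029), np.float64(0.04640672571502207), 0.06) 87.5
0.0 0.0 0.475 -0.0
0.0 0.0 0.475 -0.0
0.0 0.0 0.475 -0.0
0.0 0.0 0.475 -0.0
```

Request:
apply_moves([
  {"translation": [0.4, 0.02, 0], "twist": 0.04, "hand": 0.5},
  {"translation": [0.4, 0.02, 0], "twist": 0.04, "hand": 0.5},
  {"translation": [0.39, 0.01, 0], "twist": 0.04, "hand": 0.5},
  {"translation": [0.39, 0.01, 0], "twist": 0.04, "hand": 0.5},
  {"translation": [0, 0, 0], "twist": 0, "hand": 0.5},
])

```text
time: 3.2
tool_pos: [0.4699, 0.0512, 0.2535]
tool_rot: [-0.0, 0.721, 0.693, 0.001]
contact_force: [0.6, -1.5, 0.0]
gripper_width: 0.497
grasp_force: 0.0
```

```bash
python3 - <<'E'
from h import *
p,h,M=pose();print(p,np.degrees(h))
f=save("wrist","w1");print(proj("wrist",[[.4704,.057,.047],[.466,.113,.028],[.4699,.049,.047]]).round())
E
```

```text
[0.46987853 0.05121711 0.25349954] 87.75875090092619
[[278. 183.]
 [272. 131.]
 [278. 190.]]
```

View pics/w1.png

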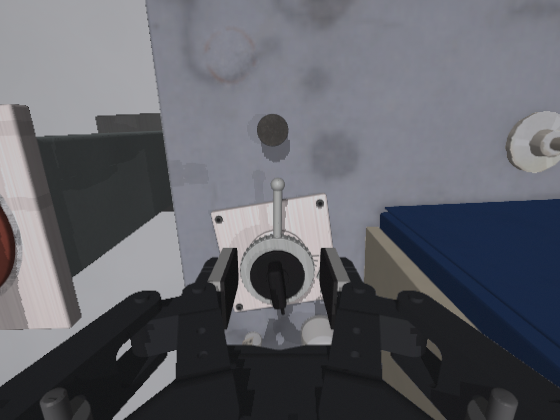

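The ball is at (278,184), as predicted, and the bung at (272,131). I'll descend with the fingers astride the rod.

Request:
apply_moves([
  {"translation": [-0.02, 0, 0.45], "twist": 0, "hand": 0.5},
  {"translation": [0, 0, 0.45], "twist": 0, "hand": 0.5},
  {"translation": [0, 0, 0.45], "twist": 0, "hand": 0.5},
  {"translation": [0, 0, 0.4], "twist": 0, "hand": 0.5},
  {"translation": [0, 0, 0.23], "twist": 0, "hand": 0.5},
  {"translation": [0, 0, 0], "twist": 0, "hand": 0.5},
])

```text
time: 3.85
tool_pos: [0.4666, 0.0451, 0.0513]
tool_rot: [-0.003, 0.723, 0.691, -0.003]
contact_force: [-0.7, 0.0, -0.3]
gripper_width: 0.496
grasp_force: 0.0
```

Request:
apply_moves([
  {"translation": [0, -0.06, 0], "twist": 0, "hand": 0.5},
  {"translation": [0, -0.05, 0], "twist": 0, "hand": 0.5},
  {"translation": [0, -0.02, 0], "twist": 0, "hand": 0.5},
  {"translation": [0, -0.02, 0], "twist": 0, "hand": 0.5},
])

```text
time: 4.25
tool_pos: [0.4558, 0.0471, 0.0568]
tool_rot: [0.001, 0.722, 0.692, 0.001]
contact_force: [0.6, 0.1, -0.5]
gripper_width: 0.499
grasp_force: 0.0
```

```bash
python3 - <<'E'
from h import *
p,h,M=pose();print(p,np.degrees(h),state()["contact_force"])
ax=np.array([.4648,-.049]);r=.098
def P(ph,off): 
    u=np.array([np.cos(ph),np.sin(ph)]);t=np.array([-u[1],u[0]]);return (*(ax+r*u+off*t),.055)
a=np.radians
plan(p,h,[(P(a(97),.016),a(97),4),(P(a(127),.016),a(127),10)])
E
```

```text
[0.45584436 0.04708175 0.05684527] 87.5327249806683 [ 0.57108985  0.06917838 -0.53901975]
-> (np.float64(0.4369760659200344), np.float64(0.04631961336636721), 0.055) 97.0
-0.004 -0.047 0.005 -0.41
-0.002 -0.047 0.005 -0.41
-0.0 -0.047 0.005 -0.41
0.002 -0.047 0.005 -0.41
-> (np.float64(0.3930439595703426), np.float64(0.019637239614201912), 0.055) 127.0
-0.021 -0.047 0.0 -0.52
-0.019 -0.048 0.0 -0.52
-0.016 -0.049 0.0 -0.52
-0.014 -0.05 0.0 -0.52
-0.011 -0.05 0.0 -0.52
-0.008 -0.051 0.0 -0.52
-0.006 -0.051 0.0 -0.52
-0.003 -0.051 0.0 -0.52
-0.0 -0.051 0.0 -0.52
0.002 -0.051 0.0 -0.52
```

Request:
apply_moves([
  {"translation": [0, -0.045, 0.005], "twist": -0.4, "hand": 0.5},
  {"translation": [0, -0.045, 0.005], "twist": -0.4, "hand": 0.5},
  {"translation": [0, -0.045, 0.005], "twist": -0.4, "hand": 0.5},
  {"translation": [0, -0.045, 0], "twist": -0.4, "hand": 0.5},
])

```text
time: 4.65
tool_pos: [0.4406, 0.0459, 0.0566]
tool_rot: [0.004, 0.664, 0.748, 0.002]
contact_force: [5.5, -4.4, 0.8]
gripper_width: 0.5
grasp_force: 2.7
```

Request:
apply_moves([
  {"translation": [-0.02, -0.048, 0], "twist": -0.52, "hand": 0.5},
  {"translation": [-0.02, -0.048, 0], "twist": -0.52, "hand": 0.5},
  {"translation": [-0.016, -0.05, 0], "twist": -0.52, "hand": 0.5},
  {"translation": [-0.014, -0.05, 0], "twist": -0.52, "hand": 0.5},
])

```text
time: 5.05
tool_pos: [0.422, 0.0373, 0.0562]
tool_rot: [0.002, 0.583, 0.813, 0.004]
contact_force: [5.0, 4.7, 0.1]
gripper_width: 0.5
grasp_force: 3.2
```

```bash
cat >> h.py <<'E'
ax=np.array([.4648,-.049])
def P(ph,off,r=.098,z=.055):
    ph=np.radians(ph)
    u=np.array([np.cos(ph),np.sin(ph)]);t=np.array([-u[1],u[0]]);return (*(ax+r*u+off*t),z)
def tang():
    p,h,M=pose();f=np.array(state()["contact_force"]);d=p[:2]-ax
    t=np.array([-np.sin(h),np.cos(h)]);u=np.array([np.cos(h),np.sin(h)])
    print("pos",p.round(4),"head",np.degrees(h).round(2),"radial",(d@u).round(4),"tang off",(d@t).round(4),"F tan",(f[:2]@t).round(2),"F rad",(f[:2]@u).round(2),"Fz",f[2].round(2),"t",state()["time"],"w",round(state()["gripper_width"],3))
E
python3 - <<'E'
from h import *
tang();p,h,M=pose()
plan(p,h,[(P(127,.016),np.radians(127),6)])
f=save("wrist","w2");print(regions_of("wrist","lock_ring")[0]["score"]) 
E
```

```text
pos [0.422  0.0373 0.0562] head 108.72 radial 0.0954 tang off 0.0128 F tan -6.24 F rad 2.81 Fz 0.09 t 5.05 w 0.5
-> (np.float64(0.3930439595703426), np.float64(0.019637239614201912), 0.055) 127.0
-0.012 -0.055 0.002 -0.53
-0.009 -0.056 0.002 -0.53
-0.006 -0.056 0.002 -0.53
-0.003 -0.056 0.002 -0.53
-0.0 -0.057 0.002 -0.53
0.003 -0.056 0.002 -0.53
0.97
```

View pics/w2.png

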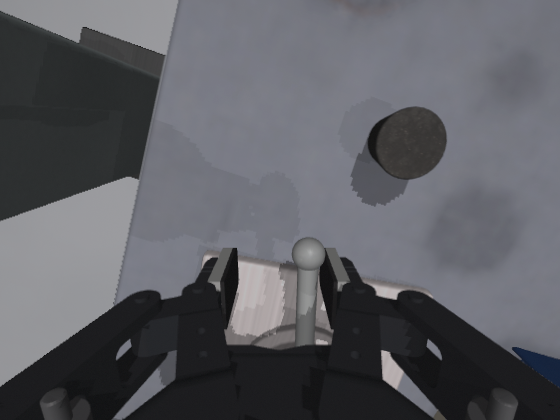

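The handle is turning. The ball is at (309,253), against the right finger. I'll continue to about +40°.

Request:
apply_moves([
  {"translation": [-0.01, -0.056, 0], "twist": -0.53, "hand": 0.5},
  {"translation": [-0.01, -0.056, 0], "twist": -0.53, "hand": 0.5},
  {"translation": [-0.01, -0.056, 0], "twist": -0.53, "hand": 0.5},
  {"translation": [0, -0.056, 0], "twist": -0.53, "hand": 0.5},
  {"translation": [0, -0.03, 0], "twist": -0.53, "hand": 0.5},
  {"translation": [0, 0, 0], "twist": 0, "hand": 0.5},
])

```text
time: 5.75
tool_pos: [0.3999, 0.0228, 0.0561]
tool_rot: [0.004, 0.471, 0.882, 0.002]
contact_force: [4.5, -0.4, 0.4]
gripper_width: 0.499
grasp_force: 1.9
```

```bash
python3 - <<'E'
from h import *
tang();
o=[]
f=save("wrist","w3")
# ball: brightest round blob near the expected place
g=cv2.medianBlur(cv2.cvtColor(f,cv2.COLOR_RGB2GRAY),3)
c=cv2.HoughCircles(g[200:330,240:340],cv2.HOUGH_GRADIENT,1,20,param1=80,param2=12,minRadius=11,maxRadius=22)
print(None if c is None else (c[0,:3]+[240,200,0]))
if c is not None:
  for q in c[0,:3]:
    b=atz("wrist",q[:2]+[240,200],.049);d=b[:2]-ax;print(b.round(4),np.hypot(*d).round(4),np.degrees(np.arctan2(d[1],d[0])).round(2))
E
```

```text
pos [0.3999 0.0228 0.0561] head 123.83 radial 0.0958 tang off 0.0139 F tan -3.5 F rad -2.88 Fz 0.44 t 5.75 w 0.499
[[308.5        254.5         14.5       ]
 [276.5        271.5         19.10000038]]
[0.4057 0.0403 0.049 ] 0.1071 123.47
[0.3982 0.0249 0.049 ] 0.0994 132.02
```

View pics/w3.png

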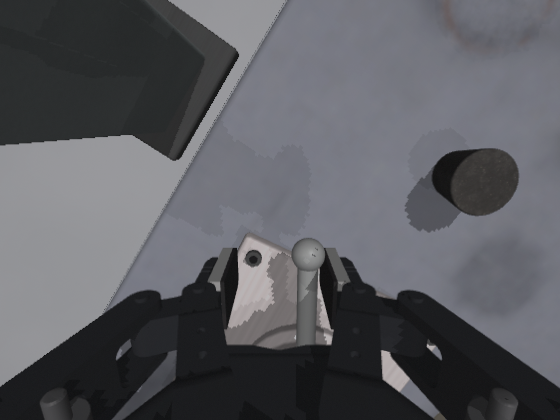

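The ball is at (308,254), which puts the handle at 123.5°, about 36° of travel. I'll give it about 4° more.

Request:
apply_moves([
  {"translation": [0, -0.035, 0], "twist": -0.35, "hand": 0.5},
  {"translation": [0, -0.035, 0], "twist": -0.35, "hand": 0.5},
  {"translation": [0, 0, 0], "twist": 0, "hand": 0.5},
  {"translation": [0, 0, 0], "twist": 0, "hand": 0.5},
])

```text
time: 6.2
tool_pos: [0.3941, 0.0188, 0.056]
tool_rot: [0.003, 0.44, 0.898, 0.001]
contact_force: [5.0, 0.1, 0.6]
gripper_width: 0.495
grasp_force: 2.0
```

```bash
python3 - <<'E'
from h import *
tang();f=grab_frame("wrist")
g=cv2.medianBlur(cv2.cvtColor(f,cv2.COLOR_RGB2GRAY),3)
c=cv2.HoughCircles(g[230:280,280:340],cv2.HOUGH_GRADIENT,1,20,param1=80,param2=10,minRadius=12,maxRadius=18)
q=c[0,0];b=atz("wrist",q[:2]+[280,230],.049);d=b[:2]-ax;print(q,b.round(4),np.hypot(*d).round(4),np.degrees(np.arctan2(d[1],d[0])).round(2))
E
```

```text
pos [0.3941 0.0188 0.056 ] head 127.79 radial 0.0969 tang off 0.0143 F tan -3.95 F rad -2.98 Fz 0.62 t 6.2 w 0.495
[29.5 27.5 15.2] [0.4    0.0358 0.049 ] 0.1067 127.35
```

```bash
python3 - <<'E'
from h import *
p,h,M=pose();a=np.radians
q=p+M@np.array([0,.014,0])
plan(p,h,[(q,h,1),((q[0],q[1],.2),h,4),((.4648,-.049,.2),a(95.2),6),((.4648,-.049,.095),a(95.2),3)])
E
```

```text
-> [0.40516139 0.02744632 0.05606592] 127.8
0.0 0.14 -0.001 -0.0
-> (np.float64(0.405161387426363), np.float64(0.027446323968505944), 0.2) 127.8
0.0 0.0 -0.36 -0.0
0.0 0.0 -0.36 -0.0
0.0 0.0 -0.36 -0.0
0.0 0.0 -0.36 -0.0
-> (0.4648, -0.049, 0.2) 95.2
-0.162 0.0 0.0 0.95
-0.161 0.016 0.0 0.95
-0.159 0.031 0.0 0.95
-0.155 0.046 0.0 0.95
-0.15 0.06 0.0 0.95
-0.144 0.074 0.0 0.95
-> (0.4648, -0.049, 0.095) 95.2
0.0 0.0 0.35 -0.0
0.0 0.0 0.35 -0.0
0.0 0.0 0.35 -0.0
```

Request:
apply_moves([
  {"translation": [0, 0.14, 0], "twist": 0, "hand": 0.5},
  {"translation": [0, 0, 0], "twist": 0, "hand": 0.5},
  {"translation": [0, 0, -0.36], "twist": 0, "hand": 0.5},
  {"translation": [0, 0, -0.36], "twist": 0, "hand": 0.5},
  {"translation": [0, 0, -0.36], "twist": 0, "hand": 0.5},
  {"translation": [0, 0, -0.36], "twist": 0, "hand": 0.5},
])

```text
time: 6.85
tool_pos: [0.4014, 0.0276, 0.1988]
tool_rot: [-0.001, 0.44, 0.898, -0.0]
contact_force: [1.2, -0.2, -0.2]
gripper_width: 0.505
grasp_force: 0.0
```

Request:
apply_moves([
  {"translation": [-0.16, 0, 0], "twist": 0.95, "hand": 0.5},
  {"translation": [-0.16, 0.02, 0], "twist": 0.95, "hand": 0.5},
  {"translation": [-0.16, 0.03, 0], "twist": 0.95, "hand": 0.5},
  {"translation": [-0.155, 0.045, 0], "twist": 0.95, "hand": 0.5},
  {"translation": [-0.15, 0.06, 0], "twist": 0.95, "hand": 0.5},
  {"translation": [-0.145, 0.075, 0], "twist": 0.95, "hand": 0.5},
  {"translation": [0, 0, 0], "twist": 0, "hand": 0.5},
  {"translation": [0, 0, 0], "twist": 0, "hand": 0.5},
])

```text
time: 7.65
tool_pos: [0.4615, -0.0486, 0.1974]
tool_rot: [-0.001, 0.674, 0.739, -0.0]
contact_force: [0.1, 0.8, -0.4]
gripper_width: 0.502
grasp_force: 0.0
```

```bash
python3 - <<'E'
from h import *
tang();p,h,M=pose();plan(p,h,[((.4648,-.049,.095),np.radians(95.2),4)])
f=save("wrist","w4");print(proj("wrist",[[.4648,-.049,.09]]))
E
```

```text
pos [ 0.4615 -0.0486  0.1974] head 95.24 radial 0.0007 tang off 0.0032 F tan -0.17 F rad 0.79 Fz -0.43 t 7.65 w 0.502
-> (0.4648, -0.049, 0.095) 95.2
-0.002 0.008 0.256 0.0
-0.002 0.008 0.256 0.0
-0.002 0.008 0.256 0.0
-0.002 0.008 0.256 0.0
[[281.64565532 216.30462456]]
```

View pics/w4.png

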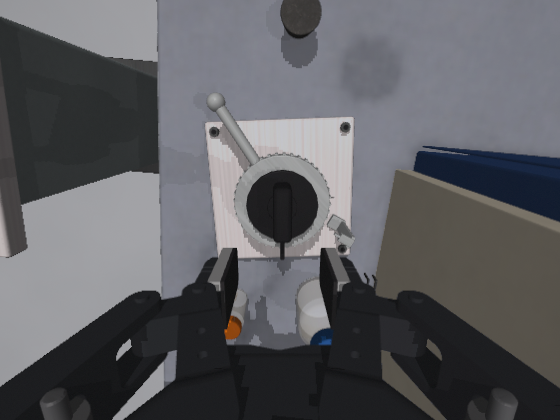

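The wing is at column 283, rows 183–245, aligned with the tool, and the index tip is near (330,221). I'll descend and pinch it.

Request:
apply_moves([
  {"translation": [0, 0.01, 0.26], "twist": 0, "hand": 0.5},
  {"translation": [0, 0.01, 0.26], "twist": 0, "hand": 0.5},
  {"translation": [0, 0.01, 0.26], "twist": 0, "hand": 0.5},
  {"translation": [0, 0, 0.24], "twist": 0, "hand": 0.5},
  {"translation": [0, 0, 0], "twist": 0, "hand": 0.5},
  {"translation": [0, 0, 0], "twist": 0, "hand": 0.1},
  {"translation": [0, 0, 0], "twist": 0, "hand": 0},
  {"translation": [0, 0, 0], "twist": 0, "hand": 0},
])

```text
time: 8.5
tool_pos: [0.4648, -0.0485, 0.0976]
tool_rot: [-0.001, 0.674, 0.738, -0.001]
contact_force: [-7.5, -0.1, 4.2]
gripper_width: 0.162
grasp_force: 58.9
```

```bash
python3 - <<'E'
from h import *
cc=ax
import pickle
f=cv2.imread("pics/w4.png")
tang()
E
```

```text
pos [ 0.4648 -0.0485  0.0976] head 95.2 radial 0.0005 tang off -0.0001 F tan 7.49 F rad 0.54 Fz 4.17 t 8.5 w 0.162
```

Request:
apply_moves([
  {"translation": [0, -0.01, 0], "twist": -0.7, "hand": 0},
  {"translation": [0, 0, -0.005], "twist": -0.7, "hand": 0},
  {"translation": [0, 0, -0.005], "twist": -0.7, "hand": 0},
  {"translation": [0, 0, -0.005], "twist": -0.7, "hand": 0},
  {"translation": [0, 0, -0.005], "twist": -0.7, "hand": 0},
  {"translation": [0, 0, -0.005], "twist": -0.7, "hand": 0},
  {"translation": [0, 0, -0.005], "twist": -0.7, "hand": 0},
])

```text
time: 9.2
tool_pos: [0.4649, -0.0484, 0.101]
tool_rot: [0.001, 0.474, 0.88, 0.0]
contact_force: [-3.7, 1.4, 3.4]
gripper_width: 0.161
grasp_force: 58.8
```

Request:
apply_moves([
  {"translation": [0, 0, -0.005], "twist": -0.7, "hand": 0},
  {"translation": [0, 0, -0.005], "twist": -0.7, "hand": 0},
  {"translation": [0, 0, -0.005], "twist": -0.7, "hand": 0},
  {"translation": [0, 0, -0.005], "twist": -0.7, "hand": 0},
  {"translation": [0, 0, -0.005], "twist": -0.7, "hand": 0},
  {"translation": [0, 0, -0.005], "twist": -0.7, "hand": 0},
  {"translation": [0, 0, -0.005], "twist": -0.7, "hand": 0},
  {"translation": [0, 0, 0], "twist": -0.2, "hand": 0},
])

```text
time: 10.0
tool_pos: [0.4651, -0.0482, 0.1046]
tool_rot: [0.001, 0.238, 0.971, 0.001]
contact_force: [-2.9, 4.1, 7.8]
gripper_width: 0.162
grasp_force: 59.4
```

```bash
python3 - <<'E'
from h import *
tang()
E
```

```text
pos [ 0.4651 -0.0482  0.1046] head 152.49 radial 0.0001 tang off -0.0009 F tan -2.3 F rad 4.46 Fz 7.79 t 10.0 w 0.162
```

Request:
apply_moves([
  {"translation": [0, 0, -0.004], "twist": -0.6, "hand": 0},
  {"translation": [0, 0, 0], "twist": 0, "hand": 0},
  {"translation": [0, 0, 0], "twist": 0, "hand": 0},
  {"translation": [0, 0, 0], "twist": 0, "hand": 0.4},
  {"translation": [0, 0, 0], "twist": 0, "hand": 0.5},
  {"translation": [0, 0, -0.3], "twist": 0, "hand": 0.5},
  {"translation": [-0.1, 0, -0.4], "twist": 0, "hand": 0.5},
  {"translation": [-0.1, 0, -0.3], "twist": 0, "hand": 0.5},
])

```text
time: 10.8
tool_pos: [0.4832, -0.0571, 0.205]
tool_rot: [0.001, 0.209, 0.978, -0.0]
contact_force: [0.7, 1.2, -0.2]
gripper_width: 0.504
grasp_force: 0.0
```

Request:
apply_moves([
  {"translation": [-0.2, 0, 0], "twist": 0, "hand": 0.5},
  {"translation": [-0.1, 0, 0], "twist": 0, "hand": 0.5},
  {"translation": [0, 0, 0], "twist": 0, "hand": 0.5},
  {"translation": [0, 0, 0], "twist": 0, "hand": 0.5},
])

```text
time: 11.2
tool_pos: [0.509, -0.0687, 0.2012]
tool_rot: [-0.002, 0.209, 0.978, 0.0]
contact_force: [-0.3, 0.9, 0.4]
gripper_width: 0.5
grasp_force: 0.0
```

```bash
python3 - <<'E'
from h import *
tang()
f=save("wrist","w5");c=proj("wrist",[[.4648,-.049,.07]])[0];print(c)
x,y=np.clip((c-[60,60]).astype(int),0,None);print("crop origin",x,y)
cv2.imwrite("pics/w5z.png",cv2.resize(f[y:y+120,x:x+150,::-1],None,fx=5,fy=5,interpolation=cv2.INTER_CUBIC))
E
```

```text
pos [ 0.509  -0.0687  0.2012] head 155.88 radial -0.0484 tang off -0.0 F tan -0.7 F rad 0.59 Fz 0.4 t 11.2 w 0.5
[278.03476449 150.99831849]
crop origin 218 90
```

View pics/w5z.png

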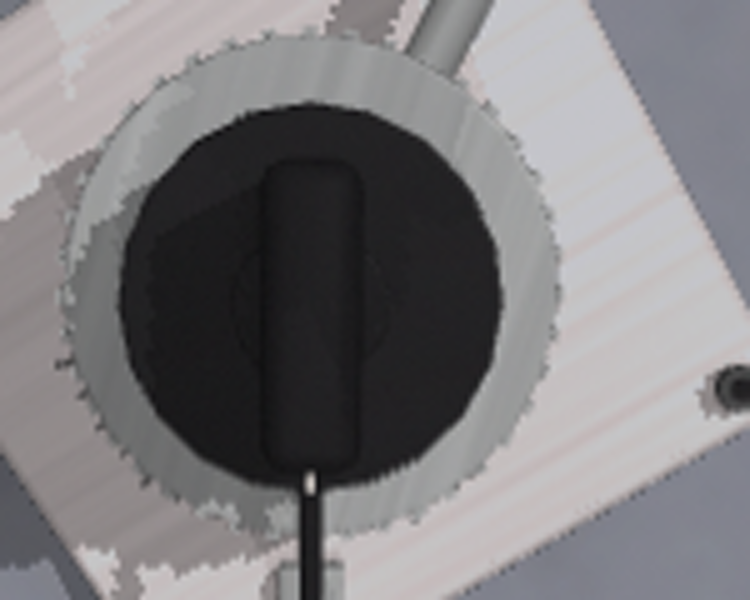

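In the last crop the pointer is at column 312 and the bracket's middle at about 309, so it is within 0.5 mm. Both lie near the image centre, so parallax is negligible. Next I'll go astride the handle again.

```bash
python3 - <<'E'
from h import *
p,h,M=pose();a=np.radians
plan(p,h,[(P(127.3,0,z=.2),a(127.3),6),(P(127.3,0),a(127.3),4)])
E
```

```text
-> (np.float64(0.4054131367739603), np.float64(0.028956401123779812), 0.2) 127.3
0.224 0.078 0.002 0.83
0.229 0.059 0.002 0.83
0.234 0.04 0.002 0.83
0.236 0.02 0.002 0.83
0.237 0.001 0.002 0.83
0.236 -0.019 0.002 0.83
-> (np.float64(0.4054131367739603), np.float64(0.028956401123779812), 0.055) 127.3
0.0 0.0 0.363 -0.0
0.0 0.0 0.363 -0.0
0.0 0.0 0.363 -0.0
0.0 0.0 0.363 -0.0
```

Request:
apply_moves([
  {"translation": [0.225, 0.08, 0], "twist": 0.83, "hand": 0.5},
  {"translation": [0.23, 0.06, 0], "twist": 0.83, "hand": 0.5},
  {"translation": [0.235, 0.04, 0], "twist": 0.83, "hand": 0.5},
  {"translation": [0.235, 0.02, 0], "twist": 0.83, "hand": 0.5},
  {"translation": [0.235, 0, 0], "twist": 0.83, "hand": 0.5},
  {"translation": [0.235, -0.02, 0], "twist": 0.83, "hand": 0.5},
  {"translation": [0, 0, 0], "twist": 0, "hand": 0.5},
])

```text
time: 11.95
tool_pos: [0.4044, 0.03, 0.2015]
tool_rot: [-0.001, 0.443, 0.897, -0.0]
contact_force: [-1.1, 0.0, -0.6]
gripper_width: 0.5
grasp_force: 0.0
```

```bash
python3 - <<'E'
from h import *
tang();f=grab_frame("wrist");cv2.imwrite("pics/w6.png",f[:,:,::-1])
e=proj("wrist",[[*P(127.3,0,r=.105)[:2],.049]])[0];x,y=(e-25).astype(int);print(e)
g=cv2.medianBlur(cv2.cvtColor(f,cv2.COLOR_RGB2GRAY),3)
c=cv2.HoughCircles(g[y:y+50,x:x+50],cv2.HOUGH_GRADIENT,1,20,param1=80,param2=8,minRadius=6,maxRadius=13)
for q in c[0,:2]:
    b=atz("wrist",q[:2]+[x,y],.049);d=b[:2]-ax;print(q+[x,y,0],b.round(4),np.hypot(*d).round(4),np.degrees(np.arctan2(d[1],d[0])).round(2))
E
```

```text
pos [0.4044 0.03   0.2015] head 127.46 radial 0.0995 tang off -0.0001 F tan 0.83 F rad 0.65 Fz -0.59 t 11.95 w 0.5
[277.76283653 193.62826038]
[261.5        204.5         10.19999981] [0.3954 0.0167 0.049 ] 0.0956 136.58
[278.5       193.5         6.5999999] [0.4016 0.035  0.049 ] 0.1051 126.92
```

The handle is still near 127°, so I'll go down.

Request:
apply_moves([
  {"translation": [-0.01, 0, 0.4], "twist": 0, "hand": 0.5},
  {"translation": [0, 0, 0.4], "twist": 0, "hand": 0.5},
  {"translation": [0, 0, 0.4], "twist": 0, "hand": 0.5},
  {"translation": [0, 0, 0.26], "twist": 0, "hand": 0.5},
  {"translation": [0, 0, 0], "twist": 0, "hand": 0.5},
  {"translation": [0, 0.06, 0], "twist": 0, "hand": 0.5},
  {"translation": [0, 0.05, 0], "twist": 0, "hand": 0.5},
  {"translation": [0, 0, 0], "twist": 0, "hand": 0.5},
])

```text
time: 12.8
tool_pos: [0.4176, 0.0344, 0.0585]
tool_rot: [0.001, 0.443, 0.897, 0.0]
contact_force: [-0.8, -1.2, 0.2]
gripper_width: 0.499
grasp_force: 0.3
```

```bash
python3 - <<'E'
from h import *
tang();p,h,M=pose();a=np.radians
plan(p,h,[(P(119,-.016),a(119),6),(P(99,-.016),a(99),10)])
E
```

```text
pos [0.4176 0.0344 0.0585] head 127.41 radial 0.0949 tang off -0.0132 F tan 1.35 F rad -0.44 Fz 0.16 t 12.8 w 0.499
-> (np.float64(0.4312825725300893), np.float64(0.04446968522360219), 0.055) 119.0
-0.001 0.028 0.006 0.24
0.0 0.028 0.006 0.24
0.001 0.028 0.006 0.24
0.002 0.028 0.006 0.24
0.002 0.028 0.006 0.24
0.003 0.028 0.006 0.24
-> (np.float64(0.4652724358755796), np.float64(0.0502964088189672), 0.055) 99.0
-0.011 0.033 0.0 0.35
-0.01 0.033 0.0 0.35
-0.009 0.033 0.0 0.35
-0.008 0.034 0.0 0.35
-0.007 0.034 0.0 0.35
-0.006 0.034 0.0 0.35
-0.004 0.034 0.0 0.35
-0.003 0.034 0.0 0.35
-0.002 0.034 0.0 0.35
-0.001 0.034 0.0 0.35
```

Request:
apply_moves([
  {"translation": [0, 0.028, 0.005], "twist": 0.24, "hand": 0.5},
  {"translation": [0, 0.028, 0.005], "twist": 0.24, "hand": 0.5},
  {"translation": [0, 0.028, 0.005], "twist": 0.24, "hand": 0.5},
  {"translation": [0, 0.025, 0], "twist": 0.24, "hand": 0.5},
])

```text
time: 13.2
tool_pos: [0.4254, 0.0401, 0.0562]
tool_rot: [0.001, 0.486, 0.874, -0.001]
contact_force: [-2.0, -5.8, 1.9]
gripper_width: 0.503
grasp_force: 2.2
```

Request:
apply_moves([
  {"translation": [0, 0.02, 0], "twist": 0.22, "hand": 0.5},
  {"translation": [0, 0.02, 0], "twist": 0.22, "hand": 0.5},
])

```text
time: 13.4
tool_pos: [0.4286, 0.0422, 0.0559]
tool_rot: [0.001, 0.506, 0.863, -0.001]
contact_force: [-2.4, -4.8, 1.2]
gripper_width: 0.503
grasp_force: 2.2
```

```bash
python3 - <<'E'
from h import *
tang()
E
```

```text
pos [0.4286 0.0422 0.0559] head 119.27 radial 0.0972 tang off -0.013 F tan 4.45 F rad -3.0 Fz 1.24 t 13.4 w 0.503
```

Request:
apply_moves([
  {"translation": [0, 0.02, 0], "twist": 0.22, "hand": 0.5},
  {"translation": [0, 0.02, 0], "twist": 0.22, "hand": 0.5},
])

```text
time: 13.6
tool_pos: [0.432, 0.0441, 0.0558]
tool_rot: [0.001, 0.524, 0.851, -0.001]
contact_force: [-1.8, -6.0, 0.4]
gripper_width: 0.501
grasp_force: 2.1
```

Request:
apply_moves([
  {"translation": [-0.005, 0.022, 0], "twist": 0.23, "hand": 0.5},
  {"translation": [-0.005, 0.022, 0], "twist": 0.23, "hand": 0.5},
])

```text
time: 13.8
tool_pos: [0.4354, 0.0451, 0.0555]
tool_rot: [-0.001, 0.544, 0.839, -0.002]
contact_force: [-6.9, -6.5, 4.9]
gripper_width: 0.497
grasp_force: 4.4
```

Request:
apply_moves([
  {"translation": [0, 0, 0], "twist": 0, "hand": 0.5},
])

```text
time: 13.9
tool_pos: [0.4354, 0.0451, 0.0556]
tool_rot: [-0.001, 0.544, 0.839, -0.002]
contact_force: [-4.8, -4.7, 4.2]
gripper_width: 0.503
grasp_force: 3.5
```

```bash
python3 - <<'E'
from h import *
tang()
for i in range(4): grab_frame("wrist");tang()
E
```

```text
pos [0.4354 0.0451 0.0556] head 114.15 radial 0.0979 tang off -0.0117 F tan 6.32 F rad -2.34 Fz 4.17 t 13.9 w 0.503
pos [0.4354 0.0451 0.0556] head 114.17 radial 0.0979 tang off -0.0117 F tan 6.85 F rad -2.68 Fz 3.42 t 13.95 w 0.503
pos [0.4354 0.0451 0.0556] head 114.17 radial 0.0979 tang off -0.0117 F tan 6.77 F rad -1.9 Fz 4.18 t 14.0 w 0.503
pos [0.4354 0.0451 0.0556] head 114.17 radial 0.0979 tang off -0.0117 F tan 6.48 F rad -2.49 Fz 2.9 t 14.05 w 0.497
pos [0.4354 0.0451 0.0556] head 114.17 radial 0.0979 tang off -0.0117 F tan 7.06 F rad -2.06 Fz 4.63 t 14.1 w 0.498
```

Request:
apply_moves([
  {"translation": [0, 0.012, 0], "twist": 0.1, "hand": 0.5},
  {"translation": [0, 0, 0], "twist": 0, "hand": 0.5},
])

```text
time: 14.3
tool_pos: [0.4361, 0.0453, 0.0555]
tool_rot: [-0.001, 0.547, 0.837, -0.002]
contact_force: [-7.5, -6.9, 4.7]
gripper_width: 0.497
grasp_force: 4.4
```

```bash
python3 - <<'E'
from h import *
tang()
for i in range(2): grab_frame("wrist");tang()
E
```

```text
pos [0.4361 0.0453 0.0555] head 113.61 radial 0.0979 tang off -0.0115 F tan 9.64 F rad -3.31 Fz 4.69 t 14.3 w 0.497
pos [0.4361 0.0453 0.0555] head 113.61 radial 0.0979 tang off -0.0115 F tan 8.32 F rad -3.36 Fz 5.28 t 14.35 w 0.501
pos [0.4361 0.0453 0.0555] head 113.61 radial 0.0979 tang off -0.0115 F tan 9.35 F rad -3.78 Fz 3.91 t 14.4 w 0.504
```

Request:
apply_moves([
  {"translation": [0, 0.012, 0], "twist": 0.1, "hand": 0.5},
  {"translation": [0, 0, 0], "twist": 0, "hand": 0.5},
])

```text
time: 14.6
tool_pos: [0.4369, 0.0456, 0.0554]
tool_rot: [-0.001, 0.552, 0.834, -0.003]
contact_force: [-8.1, -7.7, 6.4]
gripper_width: 0.498
grasp_force: 5.0
```

```bash
python3 - <<'E'
from h import *
tang()
for i in range(3): grab_frame("wrist");tang()
E
```

```text
pos [0.4369 0.0456 0.0554] head 113.05 radial 0.0979 tang off -0.0114 F tan 10.47 F rad -3.94 Fz 6.42 t 14.6 w 0.498
pos [0.4369 0.0456 0.0554] head 113.05 radial 0.0979 tang off -0.0114 F tan 10.19 F rad -3.97 Fz 6.43 t 14.65 w 0.501
pos [0.4369 0.0456 0.0554] head 113.06 radial 0.098 tang off -0.0114 F tan 9.38 F rad -3.43 Fz 5.52 t 14.7 w 0.499
pos [0.4369 0.0456 0.0554] head 113.06 radial 0.098 tang off -0.0114 F tan 10.0 F rad -4.64 Fz 5.5 t 14.75 w 0.498
```

Request:
apply_moves([
  {"translation": [0, 0.012, 0], "twist": 0.1, "hand": 0.5},
  {"translation": [0, 0, 0], "twist": 0, "hand": 0.5},
])

```text
time: 14.95
tool_pos: [0.4378, 0.0458, 0.0554]
tool_rot: [-0.001, 0.556, 0.831, -0.003]
contact_force: [-8.5, -8.3, 6.3]
gripper_width: 0.5
grasp_force: 5.6
```

```bash
python3 - <<'E'
from h import *
tang()
for i in range(3): grab_frame("wrist");tang()
E
```

```text
pos [0.4378 0.0458 0.0554] head 112.49 radial 0.0979 tang off -0.0113 F tan 11.03 F rad -4.39 Fz 6.31 t 14.95 w 0.5
pos [0.4378 0.0458 0.0554] head 112.49 radial 0.0979 tang off -0.0113 F tan 10.93 F rad -4.44 Fz 5.93 t 15.0 w 0.497
pos [0.4378 0.0458 0.0554] head 112.5 radial 0.098 tang off -0.0113 F tan 10.36 F rad -4.87 Fz 6.34 t 15.05 w 0.499
pos [0.4378 0.0458 0.0554] head 112.49 radial 0.098 tang off -0.0113 F tan 10.67 F rad -4.09 Fz 5.53 t 15.1 w 0.5
```

Request:
apply_moves([
  {"translation": [0, 0.012, 0], "twist": 0.1, "hand": 0.5},
  {"translation": [0, 0, 0], "twist": 0, "hand": 0.5},
  {"translation": [0, 0, 0], "twist": 0, "hand": 0.5},
])

```text
time: 15.4
tool_pos: [0.4386, 0.0461, 0.0553]
tool_rot: [-0.001, 0.56, 0.829, -0.004]
contact_force: [-10.0, -10.2, 6.9]
gripper_width: 0.498
grasp_force: 6.2
```

```bash
python3 - <<'E'
from h import *
tang()
for i in range(2): grab_frame("wrist");tang()
E
```

```text
pos [0.4386 0.0461 0.0553] head 111.93 radial 0.098 tang off -0.0112 F tan 13.05 F rad -5.74 Fz 6.89 t 15.4 w 0.498
pos [0.4386 0.0461 0.0553] head 111.93 radial 0.098 tang off -0.0112 F tan 13.34 F rad -5.6 Fz 6.94 t 15.45 w 0.504
pos [0.4386 0.0461 0.0553] head 111.93 radial 0.098 tang off -0.0112 F tan 11.95 F rad -4.57 Fz 7.73 t 15.5 w 0.498
```

It is pushing about 12 N at the ball, which is inside the best band. I'll back off, rise and check.

Request:
apply_moves([
  {"translation": [0, -0.06, 0], "twist": 0, "hand": 0.5},
  {"translation": [0, -0.1, 0], "twist": 0, "hand": 0.5},
  {"translation": [0, 0, 0], "twist": 0, "hand": 0.5},
  {"translation": [0, 0, -0.36], "twist": 0, "hand": 0.5},
  {"translation": [0, 0, -0.36], "twist": 0, "hand": 0.5},
  {"translation": [0, 0, -0.36], "twist": 0, "hand": 0.5},
  {"translation": [0, 0, -0.36], "twist": 0, "hand": 0.5},
])

```text
time: 16.2
tool_pos: [0.4257, 0.0421, 0.201]
tool_rot: [0.0, 0.56, 0.828, 0.001]
contact_force: [0.3, 0.2, 0.9]
gripper_width: 0.501
grasp_force: 0.0
```

```bash
python3 - <<'E'
from h import *
tang();p,h,M=pose();a=np.radians
plan(p,h,[((.509,-.0687,.2012),a(155.9),8)])
E
```

```text
pos [0.4257 0.0421 0.201 ] head 111.87 radial 0.0991 tang off 0.0024 F tan -0.32 F rad 0.13 Fz 0.85 t 16.2 w 0.501
-> (0.509, -0.0687, 0.2012) 155.9
-0.167 0.045 -0.0 -0.96
-0.171 0.029 -0.0 -0.96
-0.173 0.012 -0.0 -0.96
-0.173 -0.004 -0.0 -0.96
-0.172 -0.021 -0.0 -0.96
-0.169 -0.037 -0.0 -0.96
-0.165 -0.053 -0.0 -0.96
-0.159 -0.069 -0.0 -0.96
```

Request:
apply_moves([
  {"translation": [-0.17, 0.045, 0], "twist": -0.96, "hand": 0.5},
  {"translation": [-0.17, 0.03, 0], "twist": -0.96, "hand": 0.5},
  {"translation": [-0.17, 0.01, 0], "twist": -0.96, "hand": 0.5},
  {"translation": [-0.17, 0, 0], "twist": -0.96, "hand": 0.5},
  {"translation": [-0.17, -0.02, 0], "twist": -0.96, "hand": 0.5},
  {"translation": [-0.17, -0.035, 0], "twist": -0.96, "hand": 0.5},
  {"translation": [-0.165, -0.05, 0], "twist": -0.96, "hand": 0.5},
  {"translation": [-0.16, -0.07, 0], "twist": -0.96, "hand": 0.5},
])

```text
time: 17.0
tool_pos: [0.51, -0.0684, 0.1995]
tool_rot: [0.001, 0.207, 0.978, 0.0]
contact_force: [-0.1, 0.3, -0.7]
gripper_width: 0.498
grasp_force: 0.0
```

Request:
apply_moves([
  {"translation": [0, 0, 0], "twist": 0, "hand": 0.5},
  {"translation": [0, 0, 0], "twist": 0, "hand": 0.5},
])

```text
time: 17.2
tool_pos: [0.5093, -0.0678, 0.1993]
tool_rot: [-0.0, 0.21, 0.978, 0.0]
contact_force: [-0.2, -0.3, -0.6]
gripper_width: 0.499
grasp_force: 0.0
```

```bash
python3 - <<'E'
from h import *
tang();f=save("wrist","w7");c=proj("wrist",[[.4648,-.049,.07]])[0]
x,y=np.clip((c-[75,75]).astype(int),0,None);print("crop origin",x,y)
cv2.imwrite("pics/w7z.png",cv2.resize(f[y:y+145,x:x+150,::-1],None,fx=4,fy=4,interpolation=cv2.INTER_CUBIC))
E
```

```text
pos [ 0.5093 -0.0678  0.1993] head 155.76 radial -0.0483 tang off -0.0011 F tan 0.39 F rad 0.03 Fz -0.57 t 17.2 w 0.499
crop origin 201 76
```

View pics/w7z.png

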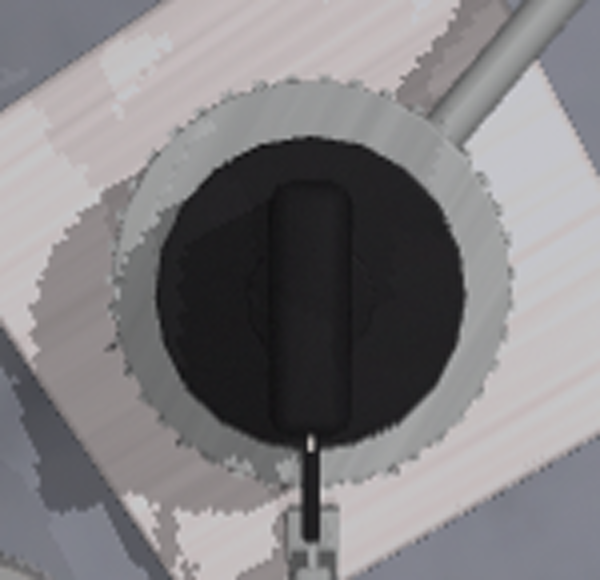

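The pointer tip is at (312,540) in the crop and the bracket's middle at about (312,545), so they are aligned. The arm is clear of everything, so I'm handing in.

```bash
python3 -c "
from plant import *
print(job_done())"
```

```text
the job is handed in; nothing more can be done
None
```

The stroke stop is reset and the job is handed in at about 17 s; no verdict came back. The ring was freed about 40°, the pointer sits on the index to about 0.5 mm by camera, the ring was re-tightened with about 12 N at the ball, and I never touched the bottle, vial or bung.

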